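# Hands-free call to the plant nursery on the big-button phone

## Robot

A 6-joint arm with a two-finger parallel gripper is mounted at the origin on the work surface. World frame = base frame: x ahead of the robot, y to its left, z up, the work surface at z = 0. Lengths are in mm, angles in rad, forces in N, time in s.
With the tool pointing down it reaches from about 300 to 875 mm from the base axis. Payload 6.4 kg.
Tool frame: the origin (TCP) lies midway between the tips of the shut fingers; the grasp point (between the pads) lies 19 mm behind it; z points along the fingers, y is the line along which they close (so a half turn about z gives the same grasp; the last joint's range is limited). The gripper opens to 85 mm and grips with 20 to 120 N. Pads are 22 mm wide; open, the fingers measure 114 mm over their backs; the gripper's body (76 mm by 85 mm) begins 54 mm behind the grasp point. The pads swing forward as they close: fully open they stand 13 mm farther back than shut.
Start: joints at [-1.414, 0.181, 1.607, -0, 1.354, -0.206], TCP at [204.08, -537.58, 192.088] pointing down, gripper open.
Joint ranges: [-2.99, 2.99], [-0.89, 2.07], [0.3, 2.58], [-1.14, 4.28], [0, 2.63], [-3.12, 3.12]. Speed limits (rad/s): [2.57, 2.57, 3.01, 3.14, 3.14, 3.14].

## Interface

Orientations are given as a unit quaternion [x, y, z, w].
In Python, from cell import read_state, camera, finish_job, cut_out gives the robot as it stands. The module is installed in compiled form; this text tells all that it offers.
- The arm moves only by the tool drive_tool, never from a script. Its argument "moves" is a list of rows, each a list of 6 numbers: the shift along the tool's x, y, z scaled (see below), then the turn, a rotation vector about the tool's x, y, z scaled (see below). In form: [[x, y, z, ax, ay, az], ...]. A call has 1 to 10 rows; each row shifts and turns the commanded pose from where the row before left it, along the tool's axes as they then stand; what a row does not reach is not made up. The controller multiplies each number of a shift by 0.03 m and each number of a turn by 6 degrees. A row lasts 1/10 s, in which the tool goes at most 50 mm and 8.59 degrees, less where a joint would pass 70% of its speed; a pose out of reach is approached as far as the arm can. A call with a number of a shift or a turn outside -1 to 1 is refused whole. A call with a gripper value outside its range is refused whole. "grip" is the opening, from -1 (shut) to 1 (fully open), set as the call begins (left out, the last holds). The fingers move at their own pace and stop on an object; "force" is the grip in N (left out, the last holds). Time passes only in rows, so rows that do not move let the fingers close. It gives the time, the measured TCP pose, the force, the opening and the grip force at its end, in the units of the state.
- read_state(): the state, without advancing time (a new reading comes with each control period).
- camera(name): name is "side" or "top"; returns a dict with "image" (400x640x3 uint8, red, green, blue), "vfov" (degrees; the focal length in pixels is half the picture's height over the tangent of half this angle, whatever the lens; pixels are square), "cx", "cy" (the principal point, pixels), "R" (3x3) and "t" (3): a world point X has camera coordinates R X + t. Camera axes: x right, y down, z forward; pixel columns grow to the right and rows downward; lengths in mm; the calibration is good to about 2 mm. A picture is of the moment at which its call begins. There is no depth.
- finish_job(): hands the job in; it is judged then, once.
Trained networks look in the newest picture that a camera, given by its name, has taken for a name from the list of things; names that differ only in an ending like _2 or _b are one class to them, and where a whole thing is asked for, a point or a joint stands for the part that bears it (a point fixed in the world has none). Each returns a list of dicts, best first, with "score" (0 to 1); they miss things now and then, are a little off and sometimes report something else, mostly with a low value. They report only what shows in the picture. A call takes as long as a camera call. They do not tell look-alikes from the thing itself.
- cut_out(camera, query): "mask" (400x640 bool, what is visible of it) and "centre" ([column, row] in pixels, amid what is visible of it).
The state is a dict: "time_s": time; "q": joint angles; "joint_vel": joint speeds; "joint_torque": joint torques, N m; "tcp_pos": TCP position; "orientation": TCP orientation; "contact_force": force on the tool from outside, world axes, zero at the start; "torque": the same for the moment, N m; "grip_width": opening from 0.0 (shut) to 1.0 (fully open); "grasp_force": force on a finger pad.
Only numpy, scipy, OpenCV 4.12 (cv2) and the standard library are available. Lean on these libraries where they do the work, as an engineer would, in place of code of your own. Each camera call takes 0.05 s, during which the arm holds its last target. There are 200 camera calls.

## Task

Hands are muddy from planting, so place a hands-free call on the big-button phone: press the wide speaker key at the near edge of the phone, let it come back up, then press the picture key that shows the potted flower, and draw the hand clear. Press each key down lightly with the fingertips; leave the handset lying in its cradle, press no other key, and do not move the cups or the trowel.

Things in the scene. Friction and masses are not known exactly. Their poses are not given: they have to be found in the camera images.
- phone: White big-button desk phone, 225 mm deep (x) x 236 mm wide (y); it does not slide. Origin: centre of its underside; x away from the user (the robot's side), y left, z up. Left: handset cradle. Key places: speaker at x -88, y -36 mm; picture keys at x +83, y +12, -36, -84 mm on a level ledge 58 mm above the table. Between them the deck slopes up at 7.5 degrees from 34 mm at the near edge to 56 mm.
- speaker_key (a joint): Travel of the speaker key, into the deck (7.5 degrees off vertical): 0 = up, 0.007 m = fully down. It registers at 0.0025 m. A spring pushes it back up: 1.6 N starts it moving, 3.7 N takes it to 0.0025 m, 7.3 N to the hard stop at the bottom.
- speaker_top (a point): Middle of the top face of the speaker key: a black pill-shaped key 46 mm wide (y) x 22 mm (x), standing 9 mm proud of the sloping deck, the widest key of the phone, with a small white loudspeaker sign, alone in front of the number keys; about 46 mm above the table. z is the normal of the key's face.
- flower_key (a joint): Travel of the potted-flower picture key, straight down: 0 = up, 0.007 m = fully down. It registers at 0.0025 m. A spring pushes it back up: 1.6 N starts it moving, 3.7 N takes it to 0.0025 m, 7.3 N to the hard stop at the bottom.
- flower_top (a point): Square picture key, 38 x 38 mm, white with a dark picture of a potted flower (pot, stem, round bloom); one of three in a row, 48 mm apart, on the ledge at the phone's far end; which of the three places it has varies. This point is the middle of its top face, 67 mm above the table when up; x points away from the user, to the top of the picture.
- house_key (a joint): Travel of the house picture key (to be left alone): 0 = up, 0.007 m = fully down. It registers at 0.0025 m. A spring pushes it back up: 1.6 N starts it moving, 3.7 N takes it to 0.0025 m, 7.3 N to the hard stop at the bottom.
- house_top (a point): Square picture key, 38 x 38 mm, white with a dark picture of a house (pitched roof on two walls); one of three in a row, 48 mm apart, on the ledge at the phone's far end; which of the three places it has varies. This point is the middle of its top face, 67 mm above the table when up; x points away from the user, to the top of the picture.
- cross_key (a joint): Travel of the medical-cross picture key (to be left alone): 0 = up, 0.007 m = fully down. It registers at 0.0025 m. A spring pushes it back up: 1.6 N starts it moving, 3.7 N takes it to 0.0025 m, 7.3 N to the hard stop at the bottom.
- cross_top (a point): Square picture key, 38 x 38 mm, white with a dark picture of a medical cross (thick plus sign); one of three in a row, 48 mm apart, on the ledge at the phone's far end; which of the three places it has varies. This point is the middle of its top face, 67 mm above the table when up; x points away from the user, to the top of the picture.
- keypad: Keys to be left alone: twelve black number keys, 4 rows of 3, each 28 mm wide x 20 mm, 5 mm proud of the deck, 36 mm apart across and 26 mm apart in depth, and two small round black keys 14 mm across, one 58 mm to each side of the speaker key. Origin: middle of the number keys, on the deck; x up the slope, y left.
- handset: White cordless handset lying face down in the cradle along the phone's x, 204 mm long, 50 mm wide, 40 mm high, its top 76 mm above the table; loose, 0.16 kg. Origin: centre of its underside. Its right edge is about 25 mm from the edge of the nearest picture key's place.
- cup: Empty red plastic drinking cup, 119 mm high, 94 mm across the rim, very light, standing on the table to the left of the phone. Origin: centre of its foot.
- cup_stack: Stack of red plastic cups standing upside down, 155 mm high, 94 mm across, light, on the table to the right of the phone. Origin: centre of its underside.
- trowel: Steel hand trowel with a wooden handle lying on the table far to the right, 300 mm long, 76 mm wide, 30 mm high. Origin on the table under the neck, x towards the tip of the blade.
Mind the look-alikes: they are no part of the job. What is shaped like the handset but blue or pink is not meant.

How it is judged:
By the outcome, as a careful person would: the job done as asked, in the order asked, and still so for the second after the job is handed in, with the robot touching nothing.
It also fails if it takes over 40 s, if anything falls off the work surface, if the arm or the gripper's body presses on something with over 40 N, if the wrist force passes 120 N, or if a joint passes its speed limit or range.

## Working session

There is one attempt and no reset: what is moved stays moved. The work goes in short steps, Python scripts to look and compute and a tool call to move; the robot and the scene stay as the last step left them, time stands still between calls to the robot, and variables do not carry over. Pictures are saved under pics/ and viewed, at most 10 in all, crops included, and the job is handed in when it is done.

Besides the shell and the picture viewer there is one more tool, called after "Request:" as name(argument=value, ...), one argument or row to a line, values as JSON. drive_tool: Moves the arm, as the interface text tells. Shifts and turns lie within -1 to 1; 1 stands for 0.03 m of shift or 6 degrees of turn. Its arguments: {"type":"object","properties":{"moves":{"type":"array"},"grip":{"type":"number"},"force":{"type":"number"}},"required":["moves"]}

```bash
mkdir -p pics
cat > h.py <<'E'
import numpy as np,cv2
from cell import *
def ray(c,u,v):
    f=200/np.tan(np.radians(c["vfov"])/2)
    d=np.array([(u-c["cx"])/f,(v-c["cy"])/f,1]); R=np.array(c["R"]);t=np.array(c["t"])
    return -R.T@t, R.T@d
def onz(c,u,v,z):
    o,d=ray(c,u,v); return o+d*(z-o[2])/d[2]
def proj(c,X):
    f=200/np.tan(np.radians(c["vfov"])/2)
    p=np.array(c["R"])@np.array(X)+np.array(c["t"]); return p[:2]/p[2]*f+[c["cx"],c["cy"]]
E
python3 - <<'E'
from h import *
ims=[]
for n in("top","side"):
    c=camera(n); ims.append(c["image"]); print(n,c["vfov"],onz(c,320,200,0).round(), ray(c,320,200)[0].round())
    for q,z in(("phone",40),("speaker_top",46),("flower_top",67),("house_top",67),("cross_top",67),("handset",76),("cup",60),("cup_stack",155)):
        for r in cut_out(n,q)[:3]: print(n,q,round(r["score"],2),np.round(r["centre"],1),onz(c,*r["centre"],z).round(1),r["mask"].sum())
    cv2.imwrite(f"pics/{n}.png",c["image"][:,:,::-1])
print(read_state())
E
```

```text
top 54.4734976204818 [ 540. -140.    0.] [ 393. -131. 1115.]
top phone 0.89 [302.9 186.6] [572.3 -91.1  40. ] 5174
top flower_top 0.52 [316.4 153. ] [ 662.2 -127.7   67. ] 198
top house_top 0.73 [328.  154.9] [ 657.3 -159.8   67. ] 185
top house_top 0.17 [381.2 210.3] [ 505.5 -305.7   67. ] 1034
top cross_top 0.67 [294.3 152.4] [663.1 -66.7  67. ] 216
top cross_top 0.42 [313.1 153.8] [ 659.8 -118.7   67. ] 182
top handset 0.97 [173.4 244.9] [404.8 248.4  76. ] 1094
top handset 0.89 [269.6 182.5] [576.3  -2.1  76. ] 1078
top handset 0.59 [328.2 273.7] [ 334.7 -163.2   76. ] 999
top cup 0.8 [220.4 192.8] [548.6 133.9  60. ] 1117
top cup_stack 0.66 [380.  209.5] [ 498. -288.  155.] 1031
top cup_stack 0.65 [270.  180.6] [567.1 -12.8 155. ] 1036
side 45.19996606631926 [536. -33.   0.] [  307. -1184.   842.]
side phone 0.88 [341.5 204. ] [ 581.9 -116.2   40. ] 2916
side speaker_top 0.69 [365.6 185.1] [671.6 -42.4  46. ] 133
side speaker_top 0.5 [311.4 203.1] [ 496.9 -106.5   46. ] 77
side house_top 0.63 [372.5 205.1] [ 655.3 -170.6   67. ] 141
side handset 0.89 [333.5 178.4] [574.2 -36.6  
[... 335 characters left out ...]
62e+00,  1.80795927e-01,  1.60696201e+00, -2.06921014e-05,
        1.35379974e+00, -2.06286900e-01]), 'joint_vel': array([ 2.08852237e-05, -7.61396237e-04,  4.57540938e-04,  3.49252998e-04,
        1.07040251e-03, -2.47434489e-03]), 'joint_torque': array([-1.83830743e-03, -4.44839287e+01, -3.51684129e+01, -4.23081965e-04,
        7.11770863e-04, -4.67155317e-06]), 'tcp_pos': array([ 204.07345259, -537.60338199,  192.1091384 ]), 'orientation': array([ 9.83593705e-01,  1.80397956e-01, -1.05356731e-05,  1.72299482e-05]), 'contact_force': array([-0.81167716, -0.27702036, -0.14599482]), 'torque': array([-0.01458729, -0.01723073,  0.013396  ]), 'grasp_force': 0.0, 'grip_width': 0.9998887854581379}
```

Run:
```python
import cv2,numpy as np
t=cv2.imread("pics/top.png");s=cv2.imread("pics/side.png")
a=cv2.resize(t[130:245,245:405],(800,575),interpolation=cv2.INTER_CUBIC)
cv2.imwrite("pics/tc.png",a)
b=cv2.resize(s[150:265,260:420],(800,575),interpolation=cv2.INTER_CUBIC)
cv2.imwrite("pics/sc.png",b)
```

```text
(no output)
```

View pics/top.png

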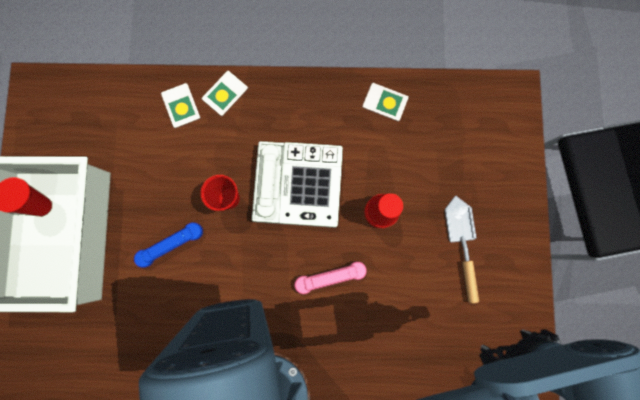

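View pics/tc.png

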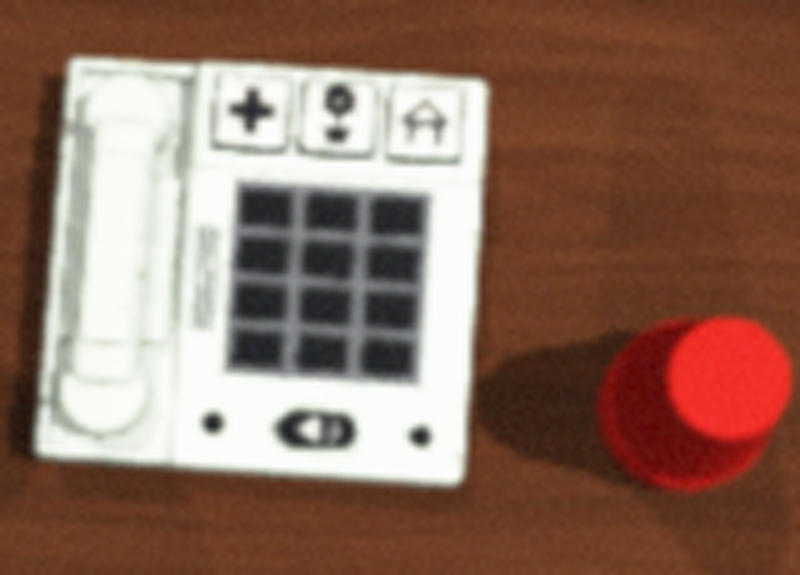

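View pics/sc.png

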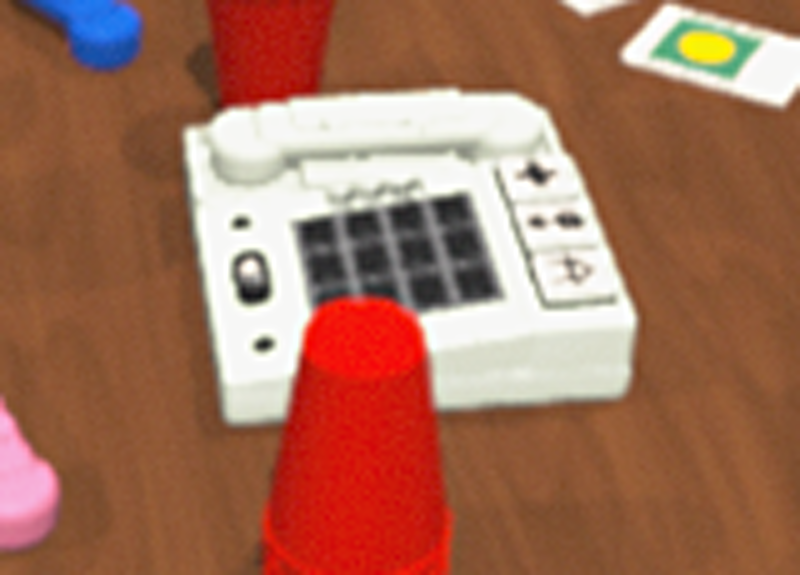

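The top view shows the white phone at about (298,184). On the ledge are the cross (294.6,151.6), the flower (312.2,153.2) and the house (329.4,153.8). The speaker pill is at (307.8,215.4), with small round keys at (287,214) and (328.5,217). The blue (168,245) and pink (330,278) handset look-alikes lie off the phone. By the description I choose the middle picture key and the pill; the side crop agrees, with the speaker at (310,205) and the flower at (371,193.6).

```bash
cat >> h.py <<'E'
from scipy.optimize import least_squares
from scipy.spatial.transform import Rotation as Ro
def plan(P,R):
    s=read_state(); A=Ro.from_quat(s["orientation"])
    d=np.array(P)-s["tcp_pos"]
    print("turn(units)",((A.inv()*R).as_rotvec(degrees=True)/6).round(3),"shift units in target frame",(R.inv().apply(d)/30).round(3),"dpos",d.round(1),"F",s["contact_force"].round(2))
E
python3 - <<'E'
from h import *
T=camera("top");S=camera("side")
pt={"s":(307.8,215.5),"f":(312.2,153.2),"c":(294.6,151.6),"h":(329.4,153.8),"l":(287.2,214.2),"r":(328.7,216.9)}
ps={"s":(310,205),"f":(371,193.6),"c":(367,184.6),"h":(374.8,203.6),"l":(307.8,194),"r":(312.4,218.5)}
L={"s":(-88,-36,46),"f":(83,-36,67),"c":(83,12,67),"h":(83,-84,67),"l":(-88,22,42),"r":(-88,-94,42)}
def pos(p,k):
    c,s=np.cos(p[2]),np.sin(p[2]);x,y,z=L[k];return np.array([p[0]+c*x-s*y,p[1]+s*x+c*y,z])
def res(p,cs):return np.concatenate([proj(C,pos(p,k))-q[k] for C,q in cs for k in L])
for nm,cs in(("both",[(T,pt),(S,ps)]),("top",[(T,pt)]),("side",[(S,ps)])):
    r=least_squares(res,[570,-80,0],args=(cs,),x_scale=[100,100,.1]).x
    e=res(r,cs)
    print(nm,r.round(3),"S",pos(r,"s").round(1),"F",pos(r,"f").round(1),"rms px",np.sqrt((e**2).mean()).round(2))
    if nm=="both":
        y=r[2];base=Ro.from_euler("z",y)*Ro.from_quat([1,0,0,0]); 
        tilt=Ro.from_euler("z",y)*Ro.from_euler("y",-7.5,degrees=True)*Ro.from_quat([1,0,0,0])
        print("toolz",tilt.apply([0,0,1]))
        P=pos(r,"s"); plan(P+[0,0,150],base); plan(P+[0,0,150],tilt); np.save("r.npy",np.r_[r,pos(r,"s"),pos(r,"f")])
E
```

```text
both [ 5.81946e+02 -7.66180e+01 -4.80000e-02] S [ 492.3 -108.4   46. ] F [ 663.1 -116.5   67. ] rms px 0.63
toolz [ 0.13037838 -0.00621011 -0.99144486]
turn(units) [-0.     0.     3.919] shift units in target frame [  8.917 -14.747  -0.131] dpos [288.2 429.2   3.9] F [-0.83 -0.46  0.68]
turn(units) [-0.257  1.232  3.914] shift units in target frame [  8.858 -14.747   1.034] dpos [288.2 429.2   3.9] F [-0.83 -0.46  0.68]
top [ 5.81027e+02 -7.53230e+01 -5.30000e-02] S [ 491.2 -106.6   46. ] F [ 662.  -115.7   67. ] rms px 0.18
side [ 5.82173e+02 -7.99000e+01 -3.50000e-02] S [ 493.  -112.8   46. ] F [ 663.8 -118.8   67. ] rms px 0.4
```

Request:
drive_tool(
  moves=[
    [0,0,-0.5,0,0,0.98],
    [0,0,-0.5,0,0,0.98],
    [0,0,0,0,0,0.98],
    [0,0,0,0,0,0.98],
    [0.5,-1,0,0,0,0],
    [0.6,-1,0,0,0,0],
    [0.6,-1,0,0,0,0],
    [0.6,-1,0,0,0,0],
    [0.6,-1,0,0,0,0],
    [0.6,-1,0,0,0,0],
  ],
  grip=-1,
)

```text
time_s: 2.0
tcp_pos: [318.1, -361.6, 222.2]
orientation: [1.0, -0.024, 0.0, 0.0]
contact_force: [0.2, 0.4, -0.4]
grip_width: -0.002
grasp_force: 0.0
```

Request:
drive_tool(
  moves=[
    [0.6,-1,0,0,0,0],
    [0.6,-1,0,0,0,0],
    [0.6,-1,0,0,0,0],
    [0.6,-1,0,0,0,0],
    [0.6,-1,0,0,0,0],
    [0.6,-1,0,0,0,0],
    [0.6,-1,0,0,0,0],
    [0.6,-1,0,0,0,0],
    [0.6,-0.7,0,0,0,0],
    [0,0,0,0,0,0],
  ],
)

```text
time_s: 3.0
tcp_pos: [493.3, -107.4, 222.2]
orientation: [1.0, -0.022, 0.0, -0.0]
contact_force: [-0.1, 0.1, 0.1]
grip_width: -0.001
grasp_force: 0.0
```

```bash
cat > p.py <<'E'
import sys
from h import *
r=np.load("r.npy");y=r[2]
base=Ro.from_euler("z",y)*Ro.from_quat([1,0,0,0])
tilt=Ro.from_euler("z",y)*Ro.from_euler("y",-7.5,degrees=True)*Ro.from_quat([1,0,0,0])
n=-tilt.apply([0,0,1])
k,h=sys.argv[1],float(sys.argv[2])
if k=="s": plan(r[3:6]+n*h,tilt)
else: plan(r[6:9]+[0,0,h],base)
E
python3 p.py s 40
```

```text
turn(units) [-0.009  1.242  0.034] shift units in target frame [-0.796  0.033  4.485] dpos [  -6.1   -0.7 -136.5] F [-0.06  0.09  0.12]
```

Request:
drive_tool(
  moves=[
    [0,0,0,0,0.62,0.02],
    [0,0,0,0,0.62,0.01],
    [-0.4,0.03,1,0,0,0],
    [-0.4,0,1,0,0,0],
    [0,0,1,0,0,0],
    [0,0,1,0,0,0],
    [0,0,0.78,0,0,0],
    [0,0,0,0,0,0],
  ],
)

```text
time_s: 3.8
tcp_pos: [483.6, -109.8, 73.6]
orientation: [0.998, -0.026, 0.062, 0.0]
contact_force: [-0.9, 0.1, 0.9]
grip_width: -0.003
grasp_force: 0.0
```

```bash
python3 p.py s 0
python3 - <<'E'
from h import *
T=camera("top");S=camera("side")
r=np.load("r.npy");out=[]
for C,(u,v) in((T,(245,130)),(S,(260,120))):
    im=np.ascontiguousarray(C["image"][v:v+115,u:u+80,::-1]); im=cv2.resize(im,(400,575),interpolation=cv2.INTER_CUBIC)
    tcp=read_state()["tcp_pos"]
    for P,col in((tcp,(0,0,255)),(r[3:6],(0,200,0))):
        q=(proj(C,P)-[u,v]+.5)*5; cv2.circle(im,tuple(int(a) for a in q),4,col,1)
    out.append(im)
cv2.imwrite("pics/c1.png",np.hstack(out))
E
```

```text
turn(units) [-0.021  0.069 -0.04 ] shift units in target frame [ 0.165 -0.06   0.949] dpos [  8.7   1.4 -27.6] F [-0.88  0.07  0.91]
```

View pics/c1.png

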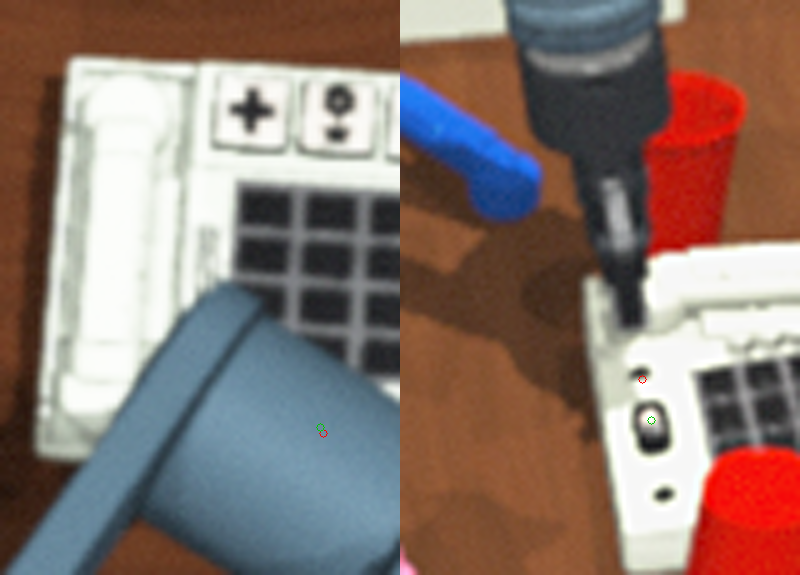

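The tip in the side view, at crop (630,330), appears higher than the measured TCP projects, at (642,378). I'll zoom in before going down.

Run:
```python
from h import *
S=camera("side");s=read_state();print(s["time_s"],s["tcp_pos"],s["q"],s["grip_width"],s["contact_force"])
u,v=290,150
im=cv2.resize(np.ascontiguousarray(S["image"][v:v+75,u:u+60,::-1]),(480,600),interpolation=cv2.INTER_CUBIC)
A=Ro.from_quat(s["orientation"])
for d in(0,-20,-40,-73):
    q=(proj(S,s["tcp_pos"]+A.apply([0,0,d]))-[u,v]+.5)*8; cv2.circle(im,tuple(int(a) for a in q),4,(0,0,255),1)
cv2.imwrite("pics/c2.png",im)
```

```text
3.95 [ 486.99637009 -111.20953397   77.98754601] [-0.50460951  0.05580871  2.0057674   0.06910227  0.96297364  1.08120025] 0.0023730086813369728 [-0.58481414 -0.50689591  0.10770069]
```

View pics/c2.png

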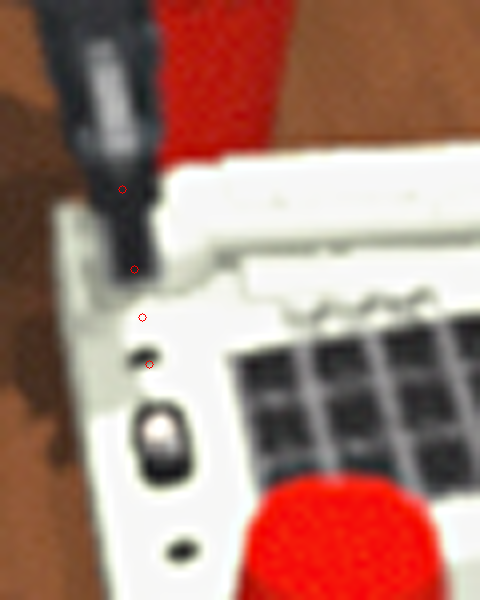

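The tool axis agrees, and something white seems to cover part of the left round key, perhaps pale fingertips. A difference against the first picture will tell.

Run:
```python
from h import *
S=camera("side");s=read_state();print(s["time_s"],s["tcp_pos"])
u,v=290,150
a=cv2.imread("pics/side.png")[v:v+75,u:u+60]; b=np.ascontiguousarray(S["image"][v:v+75,u:u+60,::-1])
d=cv2.convertScaleAbs(cv2.absdiff(a,b),alpha=4)
big=[cv2.resize(x,(260,325),interpolation=cv2.INTER_NEAREST) for x in(a,b,d)]
cv2.imwrite("pics/c3.png",np.hstack(big))
```

```text
4.0 [ 487.41112605 -111.29607316   78.41067396]
```

View pics/c3.png

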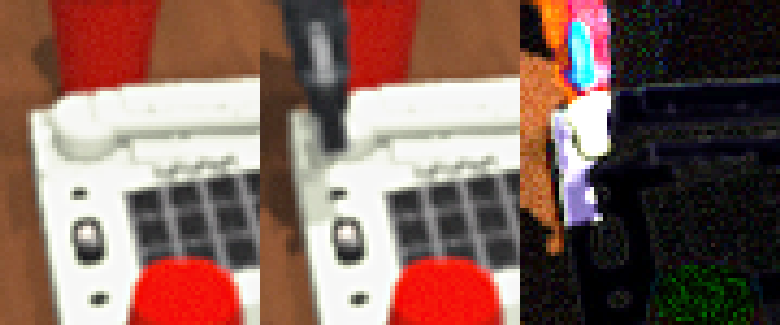

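The white patch was only shadow and highlight. So the visible tip is about 36 mm above the measured TCP along the view ray, or shifted in y. I'll check TCP projections in the start pictures and in the current wide view.

Run:
```python
from h import *
S=camera("side");T=camera("top");s=read_state()
A=Ro.from_quat(s["orientation"])
q0=Ro.from_quat([.98359,.1804,0,0]);p0=np.array([204.07,-537.6,192.1])
def mk(im,C,p,R,):
    im=im.copy()
    for d in(0,-73,-163):
        q=proj(C,p+R.apply([0,0,d])); print(q.round(1)); cv2.circle(im,tuple(int(a) for a in q.round()),3,(0,255,0),1)
    return im
r=[mk(cv2.imread("pics/side.png"),S,p0,q0),mk(cv2.imread("pics/top.png"),T,p0,q0),mk(S["image"][:,:,::-1],S,s["tcp_pos"],A),mk(T["image"][:,:,::-1],T,s["tcp_pos"],A)]
X=lambda im,u,v:cv2.resize(im[v:v+150,u:u+200],(400,300),interpolation=cv2.INTER_CUBIC)
cv2.imwrite("pics/c4.png",np.vstack([np.hstack([X(r[0],200,200),X(r[1],400,250)]),np.hstack([X(r[2],220,60),X(r[3],230,150)])]))
for p in((306.6,185.2),):
    for z in(60,78,100,114): print(z,onz(S,*p,z).round(1))
```

```text
[194.  290.3]
[188.4 260.9]
[180.5 220.2]
[491.9 336.3]
[507.4 343.7]
[530.7 355. ]
[308.4 194.9]
[304.9 173. ]
[300.3 143.8]
[309.3 215.6]
[308.5 216.8]
[307.3 218.5]
60 [494.7 -35.8  60. ]
78 [490.4 -62.2  78. ]
100 [485.1 -94.5 100. ]
114 [ 481.7 -115.1  114. ]
```

View pics/c4.png

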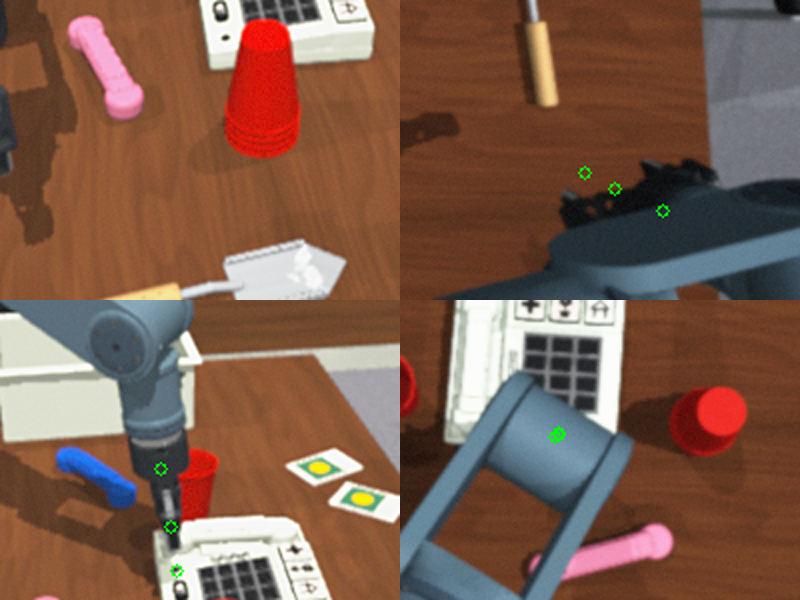

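Both views agree with a purely axial offset: the visible tip lies on the tool axis, about 36 mm behind the reported TCP. Lateral aim is right, so I go down by force in small steps.

```bash
python3 p.py s 0
```

```text
turn(units) [ 0.015 -0.015 -0.03 ] shift units in target frame [ 0.013 -0.099  1.092] dpos [  4.8   2.8 -32.4] F [-0.08  0.23  0.7 ]
```

Request:
drive_tool(
  moves=[
    [0.01,-0.1,0.3,0,0,0],
    [0,0,0.3,0,0,0],
    [0,0,0.2,0,0,0],
    [0,0,0,0,0,0],
    [0,0,0,0,0,0],
  ],
)

```text
time_s: 4.6
tcp_pos: [489.8, -107.4, 52.6]
orientation: [0.998, -0.025, 0.064, 0.001]
contact_force: [0.2, -1.0, 0.0]
grip_width: -0.001
grasp_force: 0.0
```

```bash
python3 p.py s 0
```

```text
turn(units) [-0.002  0.018 -0.031] shift units in target frame [0.055 0.028 0.229] dpos [ 2.5 -1.  -6.6] F [ 0.19 -0.98  0.02]
```

Request:
drive_tool(
  moves=[
    [0,0,0.1,0,0,0],
    [0,0,0.07,0,0,0],
    [0,0,0.06,0,0,0],
    [0,0,0.05,0,0,0],
    [0,0,0,0,0,0],
    [0,0,0,0,0,0],
  ],
)

```text
time_s: 5.2
tcp_pos: [491.2, -107.6, 44.7]
orientation: [0.998, -0.025, 0.065, 0.002]
contact_force: [-0.6, 0.1, 0.4]
grip_width: -0.001
grasp_force: 0.0
```

Request:
drive_tool(
  moves=[
    [0,0,0.08,0,0,0],
    [0,0,0,0,0,0],
    [0,0,0,0,0,0],
  ],
)

```text
time_s: 5.5
tcp_pos: [491.4, -107.6, 42.3]
orientation: [0.998, -0.025, 0.065, 0.002]
contact_force: [0.3, -0.2, -0.0]
grip_width: 0.003
grasp_force: 0.0
```

Run:
```python
from h import *
S=camera("side");s=read_state();print(s["tcp_pos"],s["contact_force"])
u,v=280,130
im=cv2.resize(np.ascontiguousarray(S["image"][v:v+100,u:u+100,::-1]),(600,600),interpolation=cv2.INTER_CUBIC)
cv2.imwrite("pics/c5.png",im)
```

```text
[ 491.48728861 -107.65547274   42.30046109] [ 0.19851958  0.55070535 -0.34985631]
```

View pics/c5.png

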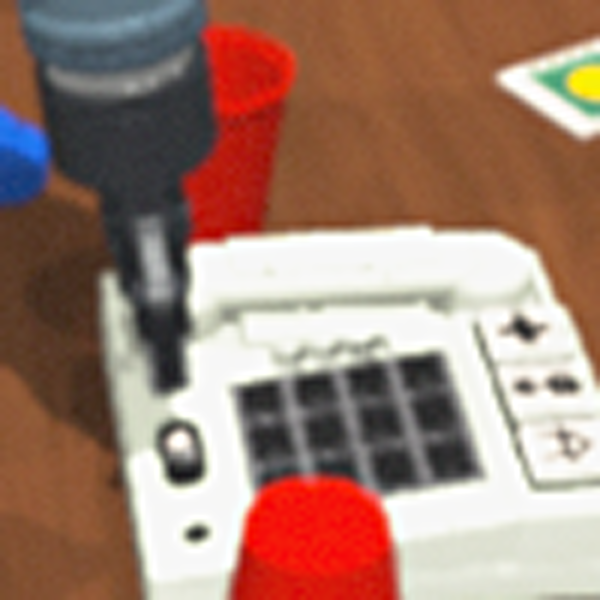

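The tip, at crop (170,388), still hovers about 35 mm above the speaker key at (182,452), and there is no force. So the reported TCP really does lie about 36 mm beyond the real tip. I continue along the same axis.

Request:
drive_tool(
  moves=[
    [0,0,0.3,0,0,0],
    [0,0,0.3,0,0,0],
    [0,0,0.15,0,0,0],
    [0,0,0,0,0,0],
    [0,0,0,0,0,0],
  ],
)

```text
time_s: 6.05
tcp_pos: [494.2, -107.7, 19.7]
orientation: [0.998, -0.025, 0.065, 0.001]
contact_force: [-0.4, -0.1, 0.8]
grip_width: 0.003
grasp_force: 0.0
```

```bash
python3 p.py s 0;  python3 - <<'E'
from h import *
S=camera("side")
u,v=280,150
im=cv2.resize(np.ascontiguousarray(S["image"][v:v+75,u:u+75,::-1]),(600,600),interpolation=cv2.INTER_CUBIC)
cv2.imwrite("pics/c6.png",im)
E
```

```text
turn(units) [-0.001  0.016 -0.031] shift units in target frame [ 0.053  0.026 -0.878] dpos [-1.9 -0.7 26.3] F [-0.43 -0.1   0.81]
```

View pics/c6.png

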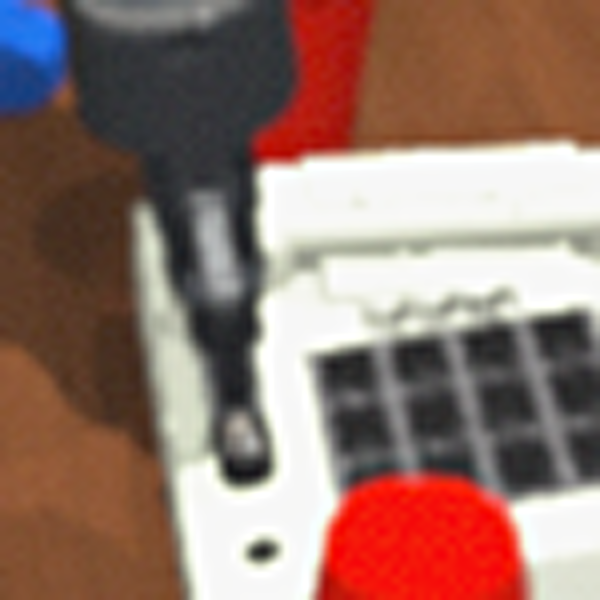

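The tip at crop (235,400) is coming down in line with the key at (243,440). Next comes a slow creep.

Request:
drive_tool(
  moves=[
    [0.04,0,0.1,0,0,0],
    [0,0,0.07,0,0,0],
    [0,0,0,0,0,0],
    [0,0,0,0,0,0],
  ],
)

```text
time_s: 6.5
tcp_pos: [496.2, -107.9, 15.1]
orientation: [0.998, -0.025, 0.065, 0.002]
contact_force: [0.2, 0.2, 0.1]
grip_width: 0.001
grasp_force: 0.0
```

Request:
drive_tool(
  moves=[
    [0,0,0.06,0,0,0],
    [0,0,0,0,0,0],
    [0,0,0,0,0,0],
  ],
)

```text
time_s: 6.8
tcp_pos: [496.4, -107.9, 13.3]
orientation: [0.998, -0.025, 0.065, 0.002]
contact_force: [-0.5, -0.5, -0.4]
grip_width: -0.001
grasp_force: 0.0
```

Request:
drive_tool(
  moves=[
    [0,0,0.06,0,0,0],
    [0,0,0,0,0,0],
    [0,0,0,0,0,0],
  ],
)

```text
time_s: 7.1
tcp_pos: [496.7, -107.9, 11.5]
orientation: [0.998, -0.025, 0.065, 0.002]
contact_force: [-0.1, -0.8, 0.6]
grip_width: -0.002
grasp_force: 0.0
```

Request:
drive_tool(
  moves=[
    [0,0,0.05,0,0,0],
    [0,0,0,0,0,0],
    [0,0,0,0,0,0],
  ],
)

```text
time_s: 7.4
tcp_pos: [496.8, -107.9, 10.0]
orientation: [0.998, -0.025, 0.065, 0.002]
contact_force: [0.2, -0.3, -0.3]
grip_width: 0.002
grasp_force: 0.0
```

Request:
drive_tool(
  moves=[
    [0,0,0.05,0,0,0],
    [0,0,0,0,0,0],
    [0,0,0,0,0,0],
  ],
)

```text
time_s: 7.7
tcp_pos: [497.0, -107.9, 8.5]
orientation: [0.998, -0.025, 0.065, 0.002]
contact_force: [-0.3, 0.1, -0.3]
grip_width: -0.001
grasp_force: 0.0
```

Request:
drive_tool(
  moves=[
    [0,0,0.05,0,0,0],
    [0,0,0,0,0,0],
    [0,0,0,0,0,0],
  ],
)

```text
time_s: 8.0
tcp_pos: [497.5, -108.0, 7.2]
orientation: [0.998, -0.025, 0.065, 0.002]
contact_force: [-1.0, 0.7, 1.4]
grip_width: -0.003
grasp_force: 0.8
```

Request:
drive_tool(
  moves=[
    [0,0,0.05,0,0,0],
    [0,0,0,0,0,0],
    [0,0,0,0,0,0],
  ],
)

```text
time_s: 8.3
tcp_pos: [497.7, -108.1, 5.7]
orientation: [0.998, -0.025, 0.065, 0.002]
contact_force: [-0.1, 0.5, 2.7]
grip_width: -0.003
grasp_force: 1.4
```

Request:
drive_tool(
  moves=[
    [0,0,0.05,0,0,0],
    [0,0,0.04,0,0,0],
    [0,0,0,0,0,0],
    [0,0,0,0,0,0],
  ],
)

```text
time_s: 8.7
tcp_pos: [498.0, -108.1, 3.0]
orientation: [0.998, -0.025, 0.065, 0.002]
contact_force: [-0.4, 0.8, 5.3]
grip_width: 0.0
grasp_force: 2.5
```

The key registered: 5.3 N, about 4 mm deep. Its contact point shows the real tip is about 39 mm behind the reported TCP. I retract and square up.

Request:
drive_tool(
  moves=[
    [0,0,-0.3,0,0,0],
    [0,0,-0.6,0,0,0],
    [0,0,-1,0,0,0],
    [0,0,-1,0,0,0],
    [0,0,-0.6,0,-0.6,0],
    [0,0,0,0,-0.64,0],
    [0,0,0,0,0,0],
    [0,0,0,0,0,0],
  ],
)

```text
time_s: 9.5
tcp_pos: [483.7, -106.8, 106.4]
orientation: [1.0, -0.025, -0.0, -0.0]
contact_force: [-0.7, -0.1, -0.2]
grip_width: -0.001
grasp_force: 0.0
```

```bash
python3 p.py f 11
```

```text
turn(units) [-0.009  0.004 -0.025] shift units in target frame [5.989 0.039 0.946] dpos [179.4  -9.7 -28.4] F [-0.65 -0.12 -0.23]
```

Request:
drive_tool(
  moves=[
    [1,0.04,0,0,0,-0.025],
    [1,0,0,0,0,0],
    [1,0,0,0,0,0],
    [1,0,0.4,0,0,0],
    [1,0,0.5,0,0,0],
    [0.99,0,0,0,0,0],
    [0,0,0,0,0,0],
    [0,0,0,0,0,0],
    [0,0,0,0,0,0],
  ],
)

```text
time_s: 10.4
tcp_pos: [662.2, -117.0, 79.5]
orientation: [1.0, -0.024, -0.001, -0.0]
contact_force: [0.0, -0.4, -0.5]
grip_width: 0.0
grasp_force: 0.0
```

```bash
python3 p.py f -31
python3 - <<'E'
from h import *
S=camera("side");r=np.load("r.npy");s=read_state()
u,v=320,130
im=cv2.resize(np.ascontiguousarray(S["image"][v:v+85,u:u+85,::-1]),(595,595),interpolation=cv2.INTER_CUBIC)
for P in(r[6:9],s["tcp_pos"]+[0,0,39]):
    q=(proj(S,P)-[u,v]+.5)*7; cv2.circle(im,tuple(int(a) for a in q),4,(0,0,255),1)
cv2.imwrite("pics/c7.png",im)
E
```

```text
turn(units) [-0.007  0.014 -0.007] shift units in target frame [ 0.031 -0.017  1.451] dpos [  0.9   0.5 -43.5] F [ 0.01 -0.44 -0.54]
```

View pics/c7.png

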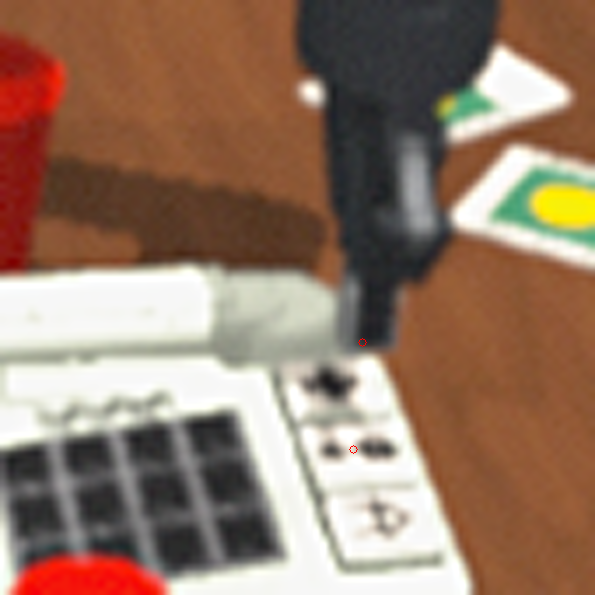

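The real tip, at crop (365,345), matches the prediction and is above the flower key at (353,449), so I go down.

Request:
drive_tool(
  moves=[
    [0.03,-0.02,0.5,0,0,0],
    [0,0,0.5,0,0,0],
    [0,0,0.3,0,0,0],
    [0,0,0.2,0,0,0],
    [0,0,0,0,0,0],
    [0,0,0,0,0,0],
  ],
)

```text
time_s: 11.05
tcp_pos: [664.7, -116.7, 35.0]
orientation: [1.0, -0.024, -0.0, -0.0]
contact_force: [0.2, 0.1, 0.1]
grip_width: 0.0
grasp_force: 0.0
```

Request:
drive_tool(
  moves=[
    [0,0,0.06,0,0,0],
    [0,0,0.06,0,0,0],
    [0,0,0,0,0,0],
    [0,0,0,0,0,0],
  ],
)

```text
time_s: 11.45
tcp_pos: [664.7, -116.7, 31.6]
orientation: [1.0, -0.024, 0.0, -0.0]
contact_force: [0.4, 0.8, -0.3]
grip_width: 0.0
grasp_force: 0.0
```

Request:
drive_tool(
  moves=[
    [0,0,0.06,0,0,0],
    [0,0,0.06,0,0,0],
    [0,0,0,0,0,0],
    [0,0,0,0,0,0],
  ],
)

```text
time_s: 11.85
tcp_pos: [664.7, -116.7, 27.9]
orientation: [1.0, -0.024, 0.0, -0.0]
contact_force: [0.2, 0.1, 0.5]
grip_width: 0.002
grasp_force: 0.2
```

Request:
drive_tool(
  moves=[
    [0,0,0.05,0,0,0],
    [0,0,0,0,0,0],
    [0,0,0,0,0,0],
  ],
)

```text
time_s: 12.15
tcp_pos: [664.8, -116.7, 26.6]
orientation: [1.0, -0.024, 0.0, -0.0]
contact_force: [0.5, 0.7, 1.9]
grip_width: -0.002
grasp_force: 1.2
```

Request:
drive_tool(
  moves=[
    [0,0,0.06,0,0,0],
    [0,0,0.06,0,0,0],
    [0,0,0,0,0,0],
    [0,0,0,0,0,0],
  ],
)

```text
time_s: 12.55
tcp_pos: [664.8, -116.7, 23.1]
orientation: [1.0, -0.024, 0.0, -0.0]
contact_force: [-1.5, 1.1, 4.8]
grip_width: -0.001
grasp_force: 2.7
```

Request:
drive_tool(
  moves=[
    [0,0,-0.3,0,0,0],
    [0,0,-0.7,0,0,0],
    [0,0,-1,0,0,0],
    [0,0,-1,0,0,0],
    [0,0,-1,0,0,0],
    [0,0,0,0,0,0],
    [0,0,0,0,0,0],
    [0,0,0,0,0,0],
  ],
)

```text
time_s: 13.35
tcp_pos: [663.6, -116.3, 141.2]
orientation: [1.0, -0.024, -0.001, -0.001]
contact_force: [0.6, -0.5, 0.1]
grip_width: 0.0
grasp_force: 0.0
```

Run:
```python
from h import *
s=read_state();print(s["tcp_pos"],s["contact_force"])
a=cv2.imread("pics/side.png").astype(int);b=camera("side")["image"][:,:,::-1].astype(int)
d=np.abs(a-b).max(2); print("keys region diff",d[180:215,362:382].mean().round(1),"cup",d[225:260,320:345].mean().round(1))
print(finish_job())
```

```text
[ 663.58562675 -116.32795347  141.23839792] [ 0.57878125 -0.52253417  0.08411717]
keys region diff 5.6 cup 6.8
the job is handed in; nothing more can be done
None
```

I pressed the speaker key (about 5.3 N), let it come back up, pressed the potted-flower key (about 4.8 N), drew the hand clear and handed the job in at about 13.4 s; both presses were above the 3.7 N needed to register, but no verdict came back.

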